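# Close up the spice chest

## Task

The little wooden chest on the worktop has been left open: push both of its drawers fully home and swing its lid all the way down without slamming it. Only push with the fingertips and do it gently: the chest stays where it stands, and it is not lifted. Leave the spice jar, the tin and the mug beside it standing where they are.

Things in the scene. Friction and masses are not known exactly. Their poses are not given: they have to be found in the camera images.
- chest: Loose wooden chest, 200 x 280 mm (its x, y), about 3 kg; may slide if pushed with over 12 N. Stepped: the front, two drawers side by side, is 75 mm high, its top a bare ledge 56 deep; behind it an open compartment under a hinged lid, 128 high when shut. Origin: centre of its underside; x points from the drawer fronts to its back (away from the robot), y to its left, z up.
- drawer_left_face (a point): Centre of the outer face of the left (+y) drawer's flat front; moves with the drawer. Light wood, 134 wide, 60 high (8 to 68 mm above the worktop), 14 thick, no handle, only a flat dark disc with a brass rim. When shut the face lies 105 mm in front (-x of the chest) of the chest's origin.
- drawer_right_face (a point): The same for the right (-y) drawer.
- drawer_left (a joint): How far the left drawer is open, in m: 0 is fully home, grows as it comes out towards the chest's -x. It slides with about 1 N of friction and stays where it is left.
- drawer_right (a joint): The same for the right drawer.
- lid_edge (a point): Middle of the lid's free edge, on its upper (outer) face; moves with the lid. The lid is a flat wooden board 135 mm from hinge to free edge, 280 wide, 8 thick, and it stands part open, its free edge towards the robot and up.
- lid_hinge (a point): Middle of the lid's hinge line, at the back of the chest, 120 mm above the worktop; the line runs along the chest's y. The lid's underside passes through this line.
- lid (a joint): Lid angle in rad: 0 is shut (level), positive is open. The hinge is stiff: the lid stays where it is left; 1 to 3 N on its free edge moves it.
- spice_3: Spice jar with a yellow cap, 42 mm across, 96 high, standing loose. Origin: centre of its underside.
- tin_small: Dark green tin with a white rim, 62 mm across, 67 high, standing loose. Origin: centre of its underside.
- mug_white: White mug, 98 x 74 mm with handle, 63 high, standing loose. Origin: centre of its underside.
Things that resemble listed ones, but are neither listed nor needed, are in the scene too. Leave any pink, purple or yellow look-alike of the mug_white alone.

How it is judged:
At the end, for the whole second after the job is handed in: Both drawers are within 5 mm of fully home, the lid is within 0.05 rad of shut, the chest stands still within 25 mm of where it stood, and the jar, tin and mug stand upright within 20 mm of where they stood (value of joint each of drawer_left, drawer_right below 0.005 m and value of joint lid below 0.05 rad and distance of chest from where it was at the start of the episode below 0.025 m and linear speed of chest below 0.01 m/s and distance of each of spice_3, tin_small, mug_white from where it was at the start of the episode below 0.02 m and angle between each of spice_3, tin_small, mug_white's own z axis and vertical below 0.2 rad); the robot touches nothing.
It fails at once if the chest is shoved along the worktop by more than 25 mm (distance of chest from where it was at the start of the episode above 0.025 m).
It fails at once if the chest is lifted or tipped (height (world z) of chest above 0.012 m or angle between chest's own z axis and vertical above 0.12 rad).
It fails at once if the lid is slammed (faster than 3 rad/s) (velocity of joint lid below -3 rad/s).
It fails at once if the jar, the tin or the mug is moved by more than 20 mm or tipped (distance of any of spice_3, tin_small, mug_white from where it was at the start of the episode above 0.02 m or angle between any of spice_3, tin_small, mug_white's own z axis and vertical above 0.3 rad).
It also fails if it takes over 58 s, if anything falls off the work surface, if the arm or the gripper's body presses on something with over 40 N, if the wrist force passes 120 N, or if a joint passes its speed limit or range.

## Robot

A 6-joint arm with a two-finger parallel gripper is mounted at the origin on a cart in front of the work surface, level with it; the furniture and walls round the work are solid. World frame = base frame: x ahead of the robot, y to its left, z up, the work surface at z = 0. Lengths are in m, angles in rad, forces in N, time in s.
With the tool pointing down it reaches from about 0.375 to 0.9 m from the base axis. Payload 3.1 kg.
Tool frame: the origin (TCP) lies at the very end of the fingers, on their centre line; the grasp point (between the pads) lies 19 mm behind it (robot.grip_depth is the distance from the TCP to the grasp point, in m); z points along the fingers, y is the direction in which the jaws open and shut (so a half turn about z gives the same grasp; the last joint's range is limited). The gripper opens to 87 mm and grips with 3 to 60 N. Pads are 19 mm wide; open, the fingers measure 117 mm over their backs; the gripper's body (75 mm by 190 mm) begins 51 mm behind the grasp point.
Start: joints at [1.133, 0.527, 1.433, -0, 1.181, -0.178], TCP at [0.16, 0.604, 0.223] pointing down, gripper open.
Joint ranges: [-3.08, 3.08], [-0.75, 2.2], [0.22, 2.44], [-1.43, 4.57], [0, 2.65], [-2.85, 2.85]. Speed limits (rad/s): [2.79, 2.79, 3.14, 3.14, 3.14, 3.14].

## Interface

Orientations are given as a unit quaternion [x, y, z, w].
In Python, from rig import robot gives the robot as it stands.
- The arm moves only by the tool drive_tool, never from a script. Its argument "series" is a list of rows, each a list of 7 numbers: the shift along the tool's x, y, z in m, then the turn, a rotation vector about the tool's x, y, z in degrees, then the opening, from 0 (shut) to 1 (fully open). A call has 1 to 5 rows; each row shifts and turns the commanded pose from where the row before left it, along the tool's axes as they then stand; what a row does not reach is not made up. A row lasts 1/8 s, in which the tool goes at most 62.5 mm and 10.7 degrees, less where a joint would pass 70% of its speed; a pose out of reach is approached as far as the arm can. A call is refused whole if a number of a shift passes 0.0625 or a number of a turn 10.7, either way. A call with a gripper value outside its range is refused whole. The fingers move at their own pace and stop on an object; "squeeze" is the grip in N (left out, the last holds). Time passes only in rows, so rows that do not move let the fingers close. It gives the time, the measured TCP pose, the force and the opening at its end, in the units of the state.
- robot.get_obs(): the state, without advancing time (a new reading comes with each control period).
- robot.camera(name): name is "scene" or "top"; returns (picture, depth): 400x640x3 uint8, blue, green, red; 400x640 float32, m along the optical axis (not along the pixel's ray), 0 where there is no reading.
- robot.camera_model(name): a dict with "fx", "fy", "cx", "cy" (pixels), "k1" (the pictures are not rectified: a ray, as slopes to the right and down, at radius r is drawn at 1 + k1 r^2 times it, then the intrinsics apply), "R" (3x3) and "t" (3): a world point X has camera coordinates R X + t. Camera axes: x right, y down, z forward; pixel columns grow to the right and rows downward; lengths in m; the calibration is good to about 2 mm. A picture is of the moment at which its call begins. camera_model takes no time and is no camera call.
- robot.hand_in(): hands the job in, once; it reports no verdict.
The state is a dict: "time": time; "q": joint angles; "joint_velocities": joint speeds; "joint_torque": joint torques, N m; "position": TCP position; "tool_rot": TCP orientation; "ft_force": force on the tool from outside, world axes, zero at the start; "moment": the same for the moment, N m; "grip_width": finger opening in m.
Only numpy, scipy, OpenCV 4.12 (cv2) and the standard library are available. Lean on these libraries where they do the work, as an engineer would, in place of code of your own. Each camera call takes 0.05 s, during which the arm holds its last target. There are 200 camera calls.

## Working session

There is one attempt and no reset: what is moved stays moved. The work goes in short steps, Python scripts to look and compute and a tool call to move; the robot and the scene stay as the last step left them, time stands still between calls to the robot, and variables do not carry over. Pictures are saved under pics/ and viewed, about 8 in all and at most 12, crops included, and the job is handed in when it is done.

Besides the shell and the picture viewer there is one more tool, called as name(argument=value, ...), one argument or row to a line, values as JSON. drive_tool: Moves the arm, as the interface text tells. Its arguments: {"type":"object","properties":{"series":{"type":"array"},"squeeze":{"type":"number"}},"required":["series"]}

```bash
mkdir -p pics; cat > h.py <<'E'
import numpy as np, cv2
from rig import robot
def cloud(name):
    im,d=robot.camera(name); m=robot.camera_model(name)
    K=np.array([[m['fx'],0,m['cx']],[0,m['fy'],m['cy']],[0,0,1]],float)
    v,u=np.mgrid[0:400,0:640].astype(np.float64)
    # drawn = (1+k1 r^2)*ray -> cv2 distortion model with k1 only
    p=cv2.undistortPoints(np.stack([u.ravel(),v.ravel()],1)[:,None],K,np.array([m['k1'],0,0,0.]))[:,0]
    C=np.c_[p,np.ones(len(p))]*d.reshape(-1,1)
    W=(C-np.array(m['t']))@np.array(m['R'])
    W[d.ravel()==0]=np.nan
    return im,d,W.reshape(400,640,3)
E
python3 - <<'E'
from h import *
o=robot.get_obs(); print(o)
for n in('scene','top'):
    im,d,W=cloud(n); cv2.imwrite(f'pics/{n}0.png',im); np.save(f'{n}0.npy',W); m=robot.camera_model(n); print(n,-np.array(m['R']).T@m['t'])
E
```

```text
{'time': 0.0, 'q': array([ 1.13351195e+00,  5.28466246e-01,  1.43391221e+00, -1.16790719e-06,
        1.18139485e+00, -1.78513645e-01]), 'joint_velocities': array([ 2.60777054e-04, -8.39985923e-04, -4.76044006e-04, -4.24966778e-04,
        6.61006239e-05,  3.11405990e-04]), 'joint_torque': array([-1.32309215e-03, -4.40044749e+01, -1.76591331e+01,  6.29846100e-02,
        5.83865948e-02, -1.59044484e-04]), 'position': array([0.15959487, 0.60351587, 0.22156844]), 'tool_rot': array([ 1.29024373e-01,  9.91640823e-01, -1.03921291e-03, -3.29916041e-04]), 'ft_force': array([-0.14476589, -0.11937022,  0.62072221]), 'moment': array([ 0.07942972,  0.05746801, -0.0561327 ]), 'grip_width': 0.08698652719062595}
scene [ 0.05529409 -0.58574843  1.13393705]
top [0.36893916 0.05127745 1.40013543]
```

View pics/scene0.png

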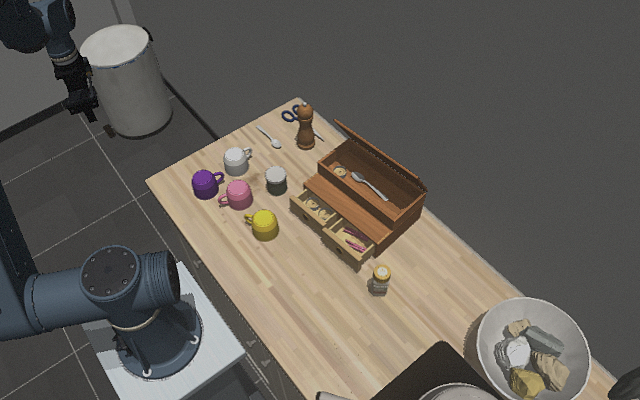

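View pics/top0.png

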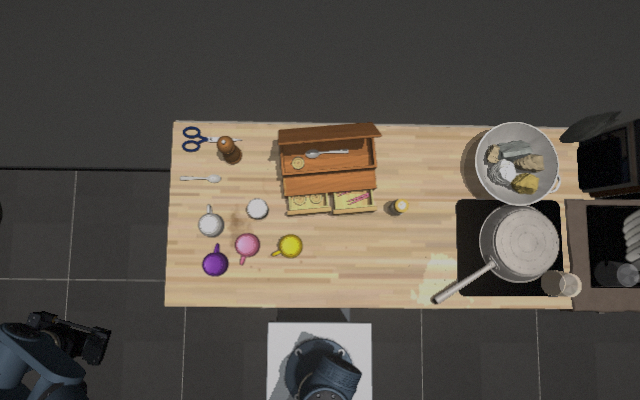

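The views show the chest (top picture, cols 278–380, rows 125–215), both drawers part out at rows 190–215, and the lid steeply open at rows 125–143. The jar is at (401,206), the tin at (257,208) and the white mug at (210,225).

```bash
python3 - <<'E'
from h import *
W=np.load('top0.npy'); im=cv2.imread('pics/top0.png')
np.set_printoptions(precision=3,suppress=True)
def P(r0,r1,c0,c1,z0,z1):
    q=W[r0:r1,c0:c1].reshape(-1,3); return q[(q[:,2]>z0)&(q[:,2]<z1)]
print('table z',np.nanmedian(W[250:290,300:400,2]))
L=P(160,200,275,385,.068,.082); r=cv2.minAreaRect(L[:,:2].astype(np.float32)); print('ledge',len(L),np.median(L[:,2]),cv2.boxPoints(r))
print('z columns (top view) x,y,z')
for c in (290,307,325,345,365):
    print(c,[tuple(np.round(W[r,c],3)) for r in range(122,222,4)])
for n,(r,c) in dict(jar=(206,401),tin=(208,257),mug=(225,210),yel=(246,291)).items():
    q=W[r-14:r+15,c-18:c+19].reshape(-1,3); q=q[q[:,2]>.03]; print(n,q.min(0),q.max(0))
# scene lid
S=np.load('scene0.npy')
for (r,c) in [(124,338),(140,358),(165,395),(188,424),(150,370),(196,296),(235,330),(262,365),(215,310),(245,345)]: print((r,c),S[r,c])
print('scene lid pts'); q=S[118:195,330:430].reshape(-1,3); q=q[q[:,2]>.14]; print(len(q),q.min(0),q.max(0)); 
q=q[(q[:,1]<.3)]; print(q[np.argsort(-q[:,2])[:8]])
E
```

```text
table z 1.9074584094980642e-05
ledge 2452 0.07507147582389023 [[ 0.528  0.115]
 [ 0.556 -0.164]
 [ 0.665 -0.153]
 [ 0.637  0.126]]
z columns (top view) x,y,z
290 [(np.float64(0.778), np.float64(0.102), np.float64(0.004)), (np.float64(0.765), np.float64(0.101), np.float64(0.003)), (np.float64(0.713), np.float64(0.096), np.float64(0.144)), (np.float64(0.693), np.float64(0.095), np.float64(0.176)), (np.float64(0.673), np.float64(0.093), np.float64(0.207)), (np.float64(0.654), np.float64(0.092), np.float64(0.239)), (np.float64(0.681), np.float64(0.098), np.float64(0.078)), (np.float64(0.67), np.float64(0.098), np.float64(0.075)), (np.float64(0.657), np.float64(0.097), np.float64(0.078)), (np.float64(0.644), np.float64(0.097), np.float64(0.077)), (np.float64(0.634), np.float64(0.097), np.float64(0.068)), (np.float64(0.62), np.float64(0.097), np.float64(0.077)), (np.float64(0.608), np.float64(0.097), np.float64(0.076)), (np.float64(0.588), np.float64(0.095), np.float64(0.121)), (np.float64(0.583), np.float64(0.096), np.float64(0.078)), (np.float64(0.571), np.float64(0.096), np.float64(0.07
[... 6542 characters left out ...]
0.166 0.032] [0.523 0.224 0.075]
mug [0.408 0.304 0.03 ] [0.484 0.37  0.07 ]
yel [0.347 0.061 0.03 ] [0.417 0.145 0.068]
(124, 338) [0.649 0.102 0.235]
(140, 358) [0.675 0.051 0.199]
(165, 395) [ 0.677 -0.084  0.219]
(188, 424) [ 0.726 -0.15   0.153]
(150, 370) [0.7   0.027 0.163]
(196, 296) [0.496 0.095 0.059]
(235, 330) [ 0.484 -0.068  0.07 ]
(262, 365) [ 0.531 -0.158  0.001]
(215, 310) [0.484 0.016 0.066]
(245, 345) [ 0.494 -0.116  0.071]
scene lid pts
2621 [ 0.646 -0.157  0.14 ] [0.786 0.149 0.314]
[[ 0.777 -0.079  0.314]
 [ 0.782 -0.078  0.311]
 [ 0.78  -0.08   0.31 ]
 [ 0.78  -0.074  0.309]
 [ 0.78  -0.077  0.308]
 [ 0.78  -0.081  0.308]
 [ 0.779 -0.076  0.308]
 [ 0.779 -0.072  0.308]]
```

drive_tool(
  series=[
    [-0.037,-0.045,0,0,0,0,1],
    [-0.037,-0.045,0,0,0,0,1],
    [-0.037,-0.045,0,0,0,0,1],
    [-0.037,-0.045,0,0,0,0,1],
    [-0.037,-0.045,0,0,0,0,1],
  ],
)

```text
time: 0.72
position: [0.2816, 0.3376, 0.2224]
tool_rot: [0.129, 0.992, -0.0, 0.0]
ft_force: [0.6, -0.1, 0.4]
grip_width: 0.087
```

drive_tool(
  series=[
    [-0.037,-0.045,0,0,0,0,1],
    [-0.037,-0.045,0,0,0,0,1],
    [-0.037,-0.045,0,0,0,0,1],
    [-0.037,-0.045,0,0,0,0,1],
    [-0.037,-0.045,0,0,0,0,1],
  ],
)

```text
time: 1.35
position: [0.4029, 0.0727, 0.2225]
tool_rot: [0.129, 0.992, 0.0, 0.0]
ft_force: [0.7, 0.2, 0.5]
grip_width: 0.087
```

drive_tool(
  series=[
    [-0.037,-0.045,0,0,0,0,1],
    [-0.037,-0.045,0,0,0,0,1],
    [0,0,0,0,0,-10.25,1],
    [0,0,0,0,0,-10.25,1],
    [0,0,0,0,0,0,1],
  ],
)

```text
time: 1.98
position: [0.4507, -0.0316, 0.2223]
tool_rot: [-0.048, 0.999, 0.0, -0.0]
ft_force: [-0.5, 0.4, 0.6]
grip_width: 0.0871
```

drive_tool(
  series=[
    [0.012,0,0.05,0,0,0,1],
    [0,0,0.05,0,0,0,1],
    [0,0,0.05,0,0,0,1],
    [0,0,0.03,0,0,0,1],
    [0,0,0,0,0,0,1],
  ],
)

```text
time: 2.6
position: [0.4375, -0.032, 0.0409]
tool_rot: [-0.048, 0.999, 0.001, -0.002]
ft_force: [0.0, 0.2, 0.8]
grip_width: 0.0869
```

drive_tool(
  series=[
    [-0.008,0,0,0,0,0,1],
    [-0.008,0,0,0,0,0,1],
    [-0.008,0,0,0,0,0,1],
    [-0.008,0,0,0,0,0,1],
    [0,0,0,0,0,0,1],
  ],
)

```text
time: 3.22
position: [0.4719, -0.0296, 0.0429]
tool_rot: [-0.05, 0.999, -0.0, 0.001]
ft_force: [-0.0, -0.7, -0.3]
grip_width: 0.0872
```

```bash
python3 - <<'E'
from h import *
im,d,W=cloud('top'); cv2.imwrite('pics/top1.png',cv2.resize(im[110:260,190:430],None,fx=3,fy=3)); print(robot.get_obs()['ft_force'])
E
```

```text
[-0.31192269 -0.68948068  0.68816205]
```

View pics/top1.png

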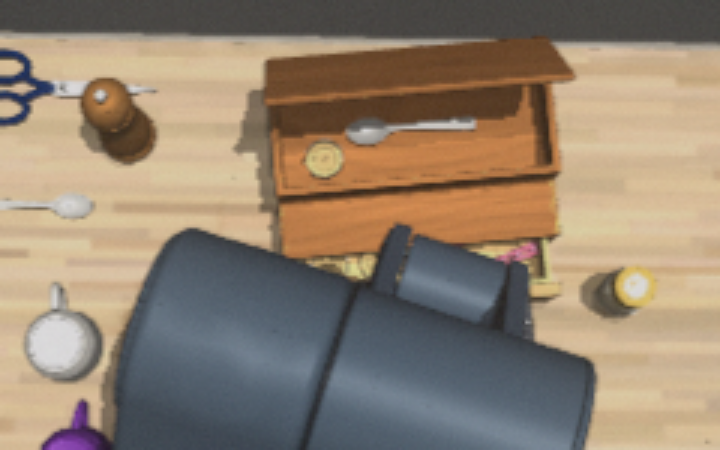

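The arm hides the drawers, but the chest has not moved. I'll keep pushing in small steps and watch the force.

drive_tool(
  series=[
    [-0.006,0,0,0,0,0,1],
    [-0.006,0,0,0,0,0,1],
    [-0.006,0,0,0,0,0,1],
    [-0.006,0,0,0,0,0,1],
    [-0.006,0,0,0,0,0,1],
  ],
)

```text
time: 3.9
position: [0.5006, -0.0262, 0.0423]
tool_rot: [-0.05, 0.999, 0.0, -0.001]
ft_force: [-2.5, 0.6, 0.5]
grip_width: 0.0871
```

drive_tool(
  series=[
    [-0.003,0,0,0,0,0,1],
    [-0.003,0,0,0,0,0,1],
    [-0.003,0,0,0,0,0,1],
    [0,0,0,0,0,0,1],
  ],
)

```text
time: 4.4
position: [0.5103, -0.0258, 0.0426]
tool_rot: [-0.049, 0.999, -0.0, 0.001]
ft_force: [-1.3, 0.4, -0.9]
grip_width: 0.0872
```

drive_tool(
  series=[
    [-0.002,0,0,0,0,0,1],
    [-0.002,0,0,0,0,0,1],
    [0,0,0,0,0,0,1],
  ],
)

```text
time: 4.78
position: [0.5142, -0.0254, 0.0426]
tool_rot: [-0.049, 0.999, -0.0, 0.001]
ft_force: [-2.3, -0.1, -1.8]
grip_width: 0.0868
```

drive_tool(
  series=[
    [-0.002,0,0,0,0,0,1],
    [-0.002,0,0,0,0,0,1],
    [-0.001,0,0,0,0,0,1],
    [0,0,0,0,0,0,1],
  ],
)

```text
time: 5.28
position: [0.5185, -0.0249, 0.0426]
tool_rot: [-0.05, 0.999, -0.0, -0.0]
ft_force: [-2.0, -2.4, 0.5]
grip_width: 0.0875
```

drive_tool(
  series=[
    [-0.001,0,0,0,0,0,1],
    [-0.001,0,0,0,0,0,1],
    [0,0,0,0,0,0,1],
  ],
)

```text
time: 5.65
position: [0.5186, -0.0245, 0.0424]
tool_rot: [-0.05, 0.999, 0.0, -0.002]
ft_force: [-5.8, -4.1, 3.2]
grip_width: 0.0872
```

drive_tool(
  series=[
    [-0.001,0,0,0,0,0,1],
    [-0.001,0,0,0,0,0,1],
    [0,0,0,0,0,0,1],
  ],
)

```text
time: 6.02
position: [0.5186, -0.0243, 0.0423]
tool_rot: [-0.051, 0.999, 0.0, -0.004]
ft_force: [-9.2, -4.9, 3.7]
grip_width: 0.0868
```

drive_tool(
  series=[
    [0.02,0,0,0,0,0,1],
    [0.03,0,0,0,0,0,1],
    [0,0,-0.06,0,0,0,0],
    [0,0,-0.06,0,0,0,0],
    [0,0.0,-0.06,0,0,0,0],
  ],
)

```text
time: 6.65
position: [0.4741, -0.0292, 0.2248]
tool_rot: [-0.049, 0.999, -0.0, 0.002]
ft_force: [0.6, -0.6, 0.5]
grip_width: 0.0646
```

drive_tool(
  series=[
    [0,0.06,-0.06,0,0,0,0],
    [0,0.06,0,0,0,0,0],
    [0,0.06,0,0,0,0,0],
    [0,0.06,0,0,0,0,0],
    [0,0.06,0,0,0,0,0],
  ],
)

```text
time: 7.28
position: [0.4454, 0.2564, 0.2675]
tool_rot: [-0.049, 0.999, 0.001, 0.002]
ft_force: [0.9, 0.2, 0.1]
grip_width: 0.0148
```

```bash
cat > m.py <<'E'
from h import *
import sys
np.set_printoptions(precision=4,suppress=True)
n=sys.argv[1]
im,d,W=cloud('top'); cv2.imwrite(f'pics/top{n}.png',cv2.resize(im[110:230,250:420],None,fx=4,fy=4,interpolation=cv2.INTER_CUBIC)); np.save(f'top{n}.npy',W)
W0=np.load('top0.npy')
c,s=np.cos(.1),np.sin(.1); T=np.array([[c,s],[-s,c]]); o=np.array([.542,-.0245])+.1*np.array([c,s])
for nm,w in(('before',W0),('now',W)):
    q=w[100:240,260:400].reshape(-1,3); L=np.c_[(q[:,:2]-o)@T.T,q[:,2]]
    # median front extent, by chest y strip, of points 50..85 high; ledge rear step; sides
    for y in(-.12,-.09,-.06,-.03,.03,.06,.09,.12):
        k=L[(abs(L[:,1]-y)<.012)&(L[:,0]<-.0)]
        hi=k[(k[:,2]>.05)&(k[:,2]<.09)]; st=k[(k[:,2]>.105)]
        print(nm,y,'front',np.sort(hi[:,0])[:3],'step',np.sort(st[:,0])[:2])
    lid=L[(L[:,2]>.14)&(L[:,2]<.3)&(abs(L[:,1])<.13)&(L[:,0]>-.06)]
    if len(lid)>20:
        A=np.polyfit(lid[:,0],lid[:,2],1); print('lid slope ang',np.arctan(-A[0]),'line z=',A,'x',lid[:,0].min(),lid[:,0].max(),'zmax',np.sort(lid[:,2])[-5:])
E
python3 m.py 2
```

```text
before -0.12 front [-0.1657 -0.1656 -0.1653] step [-0.0434 -0.0434]
before -0.09 front [-0.1658 -0.1655 -0.1654] step [-0.0436 -0.0435]
before -0.06 front [-0.1672 -0.1666 -0.1662] step [-0.044  -0.0436]
before -0.03 front [-0.1655 -0.1655 -0.1652] step [-0.0436 -0.0434]
before 0.03 front [-0.1561 -0.1561 -0.156 ] step [-0.0438 -0.0435]
before 0.06 front [-0.1583 -0.1578 -0.1562] step [-0.0441 -0.0438]
before 0.09 front [-0.156  -0.1559 -0.1557] step [-0.0443 -0.0439]
before 0.12 front [-0.23   -0.23   -0.2295] step [-0.0442 -0.044 ]
lid slope ang 0.33249266961298407 line z= [-0.3453  0.2221] x 0.01756121992072012 0.15268647644399236 zmax [0.2434 0.2436 0.2441 0.2448 0.2448]
now -0.12 front [-0.1132 -0.1131 -0.113 ] step [-0.0437 -0.0434]
now -0.09 front [-0.114  -0.1133 -0.1131] step [-0.0436 -0.0434]
now -0.06 front [-0.1148 -0.1146 -0.1144] step [-0.0435 -0.0434]
now -0.03 front [-0.1135 -0.1134 -0.1131] step [-0.0445 -0.0442]
now 0.03 front [-0.1138 -0.1136 -0.1135] step [-0.0441 -0.0441]
now 0.06 front [-0.1153 -0.1138 -0.1135] step [-0.0441 -0.0439]
now 0.09 front [-0.1136 -0.1134 -0.1134] step [-0.044  -0.0438]
now 0.12 front [-0.2299 -0.2299 -0.2296] step [-0.0437 -0.0436]
lid slope ang 0.3349290911320528 line z= [-0.348   0.2222] x 0.01758959205583417 0.15270470712690587 zmax [0.2427 0.2432 0.2435 0.2437 0.2444]
```

View pics/top2.png

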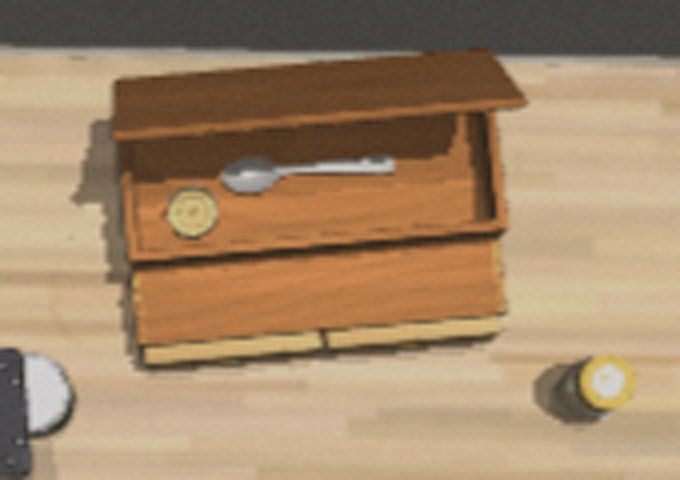

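Both fronts came in and are level with each other, and the chest's step line did not move. The face still stands about 13 mm proud of the ledge, so I'll check the carcass depth and the faces from the scene camera.

```bash
python3 - <<'E'
from h import *
np.set_printoptions(precision=4,suppress=True)
im,d,W=cloud('scene'); cv2.imwrite('pics/scene2.png',cv2.resize(im[100:290,260:450],None,fx=3.1,fy=3.1,interpolation=cv2.INTER_CUBIC))
c,s=np.cos(.1),np.sin(.1); T=np.array([[c,s],[-s,c]]); o=np.array([.542,-.0245])+.1*np.array([c,s])
for nm,w in(('before',np.load('scene0.npy')),('now',W)):
    q=w[100:300,250:460].reshape(-1,3); L=np.c_[(q[:,:2]-o)@T.T,q[:,2]]
    for y in(-.1,-.07,-.04,.04,.07,.1):
        k=L[(abs(L[:,1]-y)<.015)&(L[:,0]<-.09)&(L[:,2]>.02)&(L[:,2]<.06)&(L[:,0]>-.19)]
        print(nm,y,len(k),np.median(k[:,0]) if len(k) else '',np.percentile(k[:,0],[10,90]) if len(k) else '')
    k=L[(abs(L[:,1]+.14)<.008)&(L[:,2]>.02)&(L[:,2]<.13)]
    print('side y',np.median(k[:,1]),'x range',np.percentile(k[:,0],[1,3,97,99]))
    k2=k[k[:,2]>.09]; print(' upper side x range',np.percentile(k2[:,0],[1,3,97,99]))
E
```

```text
before -0.1 162 -0.12678470093262462 [-0.1652 -0.1081]
before -0.07 155 -0.12766909885609534 [-0.1665 -0.0932]
before -0.04 142 -0.14557921285289965 [-0.1654 -0.0941]
before 0.04 170 -0.1150381040069555 [-0.1557 -0.0934]
before 0.07 122 -0.13681856196650055 [-0.1569 -0.0997]
before 0.1 147 -0.11583523160109488 [-0.1556 -0.0957]
side y -0.14339765139520602 x range [-0.1647 -0.1597  0.1274  0.1285]
 upper side x range [-0.0438 -0.0423  0.1278  0.1286]
now -0.1 75 -0.11199950249070773 [-0.1136 -0.1108]
now -0.07 74 -0.11294528487611094 [-0.1148 -0.111 ]
now -0.04 71 -0.1123110652626604 [-0.1134 -0.1106]
now 0.04 74 -0.11267709040907896 [-0.1139 -0.1108]
now 0.07 68 -0.11338276427682147 [-0.1152 -0.1109]
now 0.1 61 -0.1126512305735059 [-0.1136 -0.1099]
side y -0.143508276745686 x range [-0.1121 -0.1087  0.1274  0.1286]
 upper side x range [-0.0432 -0.042   0.1279  0.1288]
```

View pics/scene2.png

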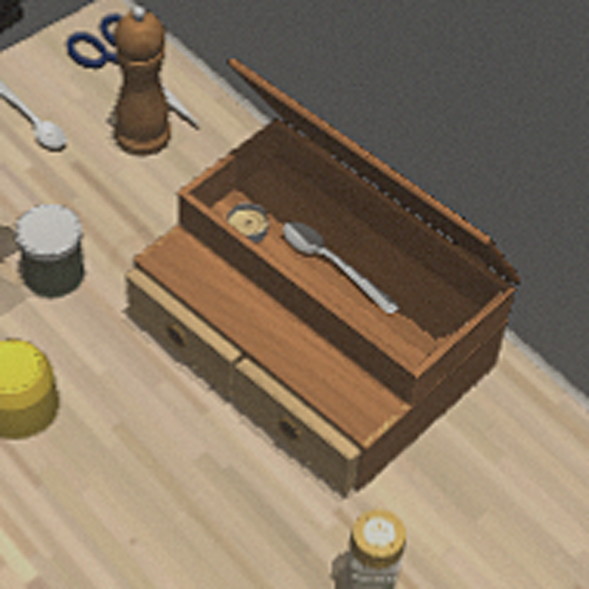

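Both drawers are flush: the faces sit at the same chest x of -0.112/-0.113, no gap shows at the side at (355,470), and the push met a hard stop at 9 N. Next is the lid. It stands at about 58°, with the hinge near x = 0.729 at mid-width. I'll approach from above its outer face.

drive_tool(
  series=[
    [0,0,-0.06,0,0,0,0],
    [-0.036,-0.048,0,0,0,0,0],
    [-0.036,-0.048,0,0,0,0,0],
    [-0.036,-0.048,0,0,0,0,0],
    [-0.036,-0.048,0,0,0,0,0],
  ],
)

```text
time: 8.0
position: [0.6089, 0.0748, 0.3271]
tool_rot: [-0.049, 0.999, 0.0, 0.001]
ft_force: [0.8, 0.3, -0.4]
grip_width: 0.0003
```

drive_tool(
  series=[
    [-0.036,-0.048,0,0,0,0,0],
    [-0.036,-0.048,0,0,0,0,0],
    [0,0,0.02,0,0,0,0],
    [0,0,0.02,0,0,0,0],
    [0,0,0,0,0,0,0],
  ],
)

```text
time: 8.62
position: [0.6874, -0.0124, 0.2847]
tool_rot: [-0.049, 0.999, 0.001, -0.002]
ft_force: [-0.6, -0.1, 0.1]
grip_width: 0.0003
```

drive_tool(
  series=[
    [0,0,0.015,0,0,0,0],
    [0,0,0.015,0,0,0,0],
    [0,0,0.015,0,0,0,0],
    [0,0,0.01,0,0,0,0],
    [0,0,0.005,0,0,0,0],
  ],
)

```text
time: 9.25
position: [0.6878, -0.0116, 0.2257]
tool_rot: [-0.05, 0.999, 0.0, -0.001]
ft_force: [-0.9, -0.3, 0.5]
grip_width: 0.0006
```

drive_tool(
  series=[
    [0,0,0.004,0,0,0,0],
    [0.004,0,0.004,0,0,0,0],
    [0.004,0,0.004,0,0,0,0],
    [0.004,0,0.004,0,0,0,0],
    [0,0,0,0,0,0,0],
  ],
)

```text
time: 9.88
position: [0.6754, -0.013, 0.2104]
tool_rot: [-0.049, 0.999, 0.0, -0.001]
ft_force: [-0.6, 0.4, -0.6]
grip_width: 0.0006
```

```bash
python3 - <<'E'
from h import *
im,d,W=cloud('scene'); cv2.imwrite('pics/scene3.png',cv2.resize(im[60:260,260:460],None,fx=3,fy=3,interpolation=cv2.INTER_CUBIC))
E
```

```text
(no output)
```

View pics/scene3.png

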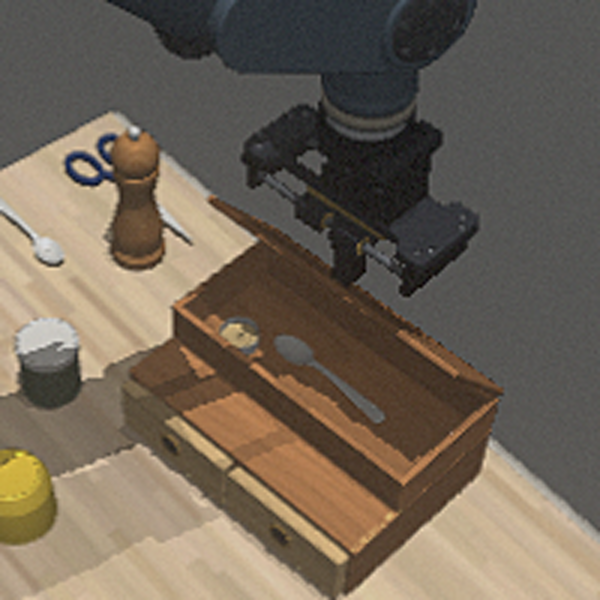

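The lid's free edge has come down (left corner moved from about (334,119) to (329,126) in full-picture pixels) and the fingertips (345,270) are on its outer face. Following the arc.

drive_tool(
  series=[
    [0.005,0,0.0045,0,0,0,0],
    [0.005,0,0.0045,0,0,0,0],
    [0.006,0,0.005,0,0,0,0],
    [0.005,0,0.007,0,0,0,0],
    [0.005,0,0.007,0,0,0,0],
  ],
)

```text
time: 10.55
position: [0.6496, -0.0155, 0.1821]
tool_rot: [-0.049, 0.999, 0.0, -0.0]
ft_force: [0.2, -1.0, 1.5]
grip_width: 0.0004
```

drive_tool(
  series=[
    [0.005,0,0.007,0,0,0,0],
    [0.004,0,0.006,0,0,0,0],
    [0.003,0,0.007,0,0,0,0],
    [0.003,0,0.007,0,0,0,0],
    [0.002,0,0.006,0,0,0,0],
  ],
)

```text
time: 11.18
position: [0.6332, -0.0172, 0.1492]
tool_rot: [-0.049, 0.999, 0.0, -0.0]
ft_force: [0.6, -0.1, 1.7]
grip_width: 0.0006
```

drive_tool(
  series=[
    [0.001,0,0.005,0,0,0,0],
    [0.001,0,0.005,0,0,0,0],
    [0.001,0,0.004,0,0,0,0],
    [0,0,0.003,0,0,0,0],
    [0,0,0,0,0,0,0],
  ],
)

```text
time: 11.8
position: [0.6302, -0.0174, 0.1324]
tool_rot: [-0.049, 0.999, 0.0, -0.0]
ft_force: [0.9, -0.7, -0.0]
grip_width: 0.0005
```

drive_tool(
  series=[
    [0,0,0.002,0,0,0,0],
    [0,0,0.001,0,0,0,0],
    [0,0,0.001,0,0,0,0],
    [0,0,0,0,0,0,0],
  ],
)

```text
time: 12.3
position: [0.6305, -0.0174, 0.1287]
tool_rot: [-0.049, 0.999, 0.0, 0.0]
ft_force: [0.2, -0.1, -0.3]
grip_width: 0.0005
```

drive_tool(
  series=[
    [0,0,0.001,0,0,0,0],
    [0,0,0.001,0,0,0,0],
    [0,0,0,0,0,0,0],
  ],
)

```text
time: 12.68
position: [0.6306, -0.0175, 0.1284]
tool_rot: [-0.05, 0.999, -0.0, 0.0]
ft_force: [-3.0, 0.2, 8.2]
grip_width: 0.0007
```

Resistance is 8 N at z = 0.128, so the lid is down on its stop. I'll retreat upward and then back clear for a check.

drive_tool(
  series=[
    [0,0,-0.02,0,0,0,0],
    [0,0,-0.05,0,0,0,0],
    [0,0,-0.06,0,0,0,0],
    [0.06,0,0,0,0,0,0],
    [0.04,0.04,0,0,0,0,0],
  ],
)

```text
time: 13.3
position: [0.5262, 0.0111, 0.2576]
tool_rot: [-0.048, 0.999, -0.0, 0.001]
ft_force: [-0.1, 1.5, -1.0]
grip_width: 0.0004
```

drive_tool(
  series=[
    [0.04,0.045,0,0,0,0,0],
    [0.02,0.058,0,0,0,0,0],
    [0,0.06,0,0,0,0,0],
    [0,0.06,0,0,0,0,0],
    [0,0.06,0,0,0,0,0],
  ],
)

```text
time: 13.92
position: [0.4391, 0.2901, 0.257]
tool_rot: [-0.049, 0.999, 0.0, 0.001]
ft_force: [0.7, -0.6, -0.8]
grip_width: 0.0004
```

```bash
python3 m.py 4; python3 - <<'E'
from h import *
np.set_printoptions(precision=4,suppress=True)
W=np.load('top4.npy'); W0=np.load('top0.npy'); im,d,S=cloud('scene'); cv2.imwrite('pics/scene4.png',cv2.resize(im[100:300,200:450],None,fx=3,fy=3,interpolation=cv2.INTER_CUBIC))
c,s=np.cos(.1),np.sin(.1); T=np.array([[c,s],[-s,c]]); o=np.array([.542,-.0245])+.1*np.array([c,s])
for n,w in(('top',W),('scene',S)):
    q=w[80:300,250:460].reshape(-1,3); L=np.c_[(q[:,:2]-o)@T.T,q[:,2]]
    k=L[(abs(L[:,1])<.12)&(L[:,0]>-.03)&(L[:,0]<.08)&(L[:,2]>.1)]; A=np.polyfit(k[:,0],k[:,2],1); print(n,'lid angle',-A[0],len(k),'z med',np.median(k[:,2]))
    k=L[(L[:,2]>.115)&(abs(L[:,1])<.12)]; print('lid x extent',np.percentile(k[:,0],[1,99]))
S0=np.load('scene0.npy')
B=dict(jar=(.5025,-.232),tin=(.492,.195),mug=(.446,.337))
for n,b in B.items():
    for w in(W0,W,S0,S):
        q=w.reshape(-1,3); k=q[(np.hypot(q[:,0]-b[0],q[:,1]-b[1])<.055)&(q[:,2]>.05)&(q[:,2]<.12)]
        print(n,len(k),np.median(k,0) if len(k) else '')
E
```

```text
before -0.12 front [-0.1657 -0.1656 -0.1653] step [-0.0434 -0.0434]
before -0.09 front [-0.1658 -0.1655 -0.1654] step [-0.0436 -0.0435]
before -0.06 front [-0.1672 -0.1666 -0.1662] step [-0.044  -0.0436]
before -0.03 front [-0.1655 -0.1655 -0.1652] step [-0.0436 -0.0434]
before 0.03 front [-0.1561 -0.1561 -0.156 ] step [-0.0438 -0.0435]
before 0.06 front [-0.1583 -0.1578 -0.1562] step [-0.0441 -0.0438]
before 0.09 front [-0.156  -0.1559 -0.1557] step [-0.0443 -0.0439]
before 0.12 front [-0.23   -0.23   -0.2295] step [-0.0442 -0.044 ]
lid slope ang 0.33249266961298407 line z= [-0.3453  0.2221] x 0.01756121992072012 0.15268647644399236 zmax [0.2434 0.2436 0.2441 0.2448 0.2448]
now -0.12 front [-0.1134 -0.1133 -0.1131] step [-0.0485 -0.048 ]
now -0.09 front [-0.1137 -0.1134 -0.1132] step [-0.0481 -0.0481]
now -0.06 front [-0.1147 -0.1144 -0.1144] step [-0.0482 -0.0474]
now -0.03 front [-0.1134 -0.1134 -0.1132] step [-0.0478 -0.0475]
now 0.03 front [-0.1136 -0.1133 -0.1132] step [-0.0485 -0.0482]
now 0.06 front [-0.1147 -0.1146 -0.1138] step [-0.0485 -0.0484]
now 0.09 front [-0.1143 -0.1142 -0.1136] step [-0.0491 -0.0481]
now 0.12 front [-0.2302 -0.2298 -0.2298] step [-0.0485 -0.0485]
lid slope ang 0.2657432042949682 line z= [-0.2722  0.22  ] x 0.12372008276043574 0.15289495812399972 zmax [0.2257 0.2259 0.2264 0.2274 0.2277]
top lid angle -0.00013044216428442773 3026 z med 0.12790446576674802
lid x extent [-0.0465  0.15  ]
scene lid angle -0.001558246112807316 2847 z med 0.12744393020020292
lid x extent [-0.0465  0.1518]
jar 213 [ 0.5008 -0.2296  0.095 ]
jar 211 [ 0.5009 -0.2301  0.0951]
jar 366 [ 0.498  -0.2433  0.093 ]
jar 371 [ 0.498  -0.2433  0.0925]
tin 329 [0.4924 0.1948 0.0667]
tin 328 [0.4924 0.1954 0.067 ]
tin 333 [0.4917 0.1882 0.0651]
tin 334 [0.4915 0.1879 0.065 ]
mug 390 [0.4433 0.3371 0.0607]
mug 0 
mug 310 [0.4438 0.3297 0.0598]
mug 307 [0.4444 0.3298 0.0597]
```

View pics/scene4.png

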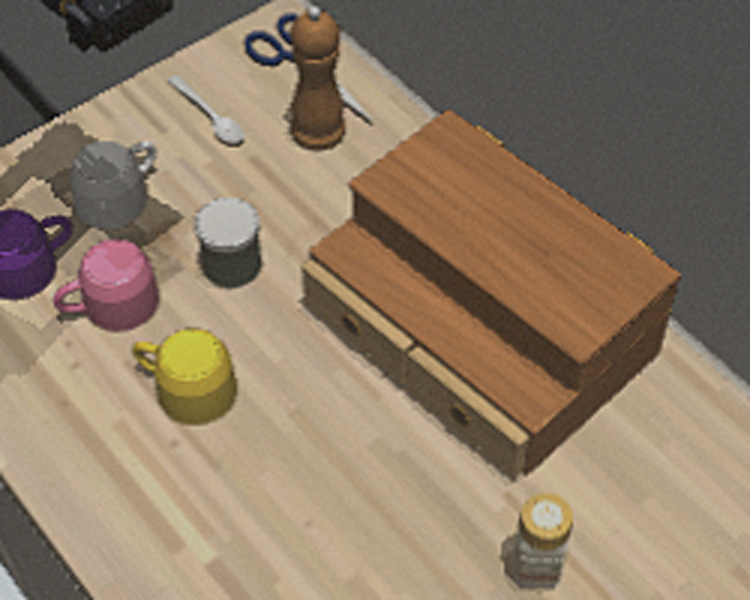

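Lid angle is about 0 and the drawers are level with each other. I have time to spare, so I'll test the drawer stop once more with closed fingertips on the left drawer only.

drive_tool(
  series=[
    [-0.002,-0.0525,0,0,0,0,0],
    [-0.002,-0.0525,0,0,0,0,0],
    [-0.002,-0.0525,0,0,0,0,0],
    [-0.002,-0.0525,0,0,0,0,0],
    [-0.002,-0.0525,0,0,0,0,0],
  ],
)

```text
time: 14.65
position: [0.4751, 0.0255, 0.2569]
tool_rot: [-0.049, 0.999, -0.0, 0.0]
ft_force: [0.9, 1.0, 0.4]
grip_width: 0.0005
```

drive_tool(
  series=[
    [0,0,0.055,0,0,0,0],
    [0,0,0.055,0,0,0,0],
    [0,0,0.055,0,0,0,0],
    [0,0,0.05,0,0,0,0],
    [0,0,0,0,0,0,0],
  ],
)

```text
time: 15.28
position: [0.472, 0.0277, 0.0385]
tool_rot: [-0.049, 0.999, 0.001, -0.005]
ft_force: [0.3, 0.1, 0.1]
grip_width: 0.0
```

drive_tool(
  series=[
    [-0.012,0,0,0,0,0,0],
    [-0.012,0,0,0,0,0,0],
    [-0.004,0,0,0,0,0,0],
    [-0.004,0,0,0,0,0,0],
    [0,0,0,0,0,0,0],
  ],
)

```text
time: 15.9
position: [0.5074, 0.0311, 0.0423]
tool_rot: [-0.05, 0.999, -0.0, 0.001]
ft_force: [0.8, 0.3, -0.4]
grip_width: 0.0006
```

drive_tool(
  series=[
    [-0.002,0,0,0,0,0,0],
    [-0.002,0,0,0,0,0,0],
    [-0.001,0,0,0,0,0,0],
    [0,0,0,0,0,0,0],
  ],
)

```text
time: 16.4
position: [0.512, 0.0316, 0.0417]
tool_rot: [-0.049, 0.999, 0.0, -0.0]
ft_force: [0.1, 0.1, -0.0]
grip_width: 0.0004
```

drive_tool(
  series=[
    [-0.001,0,0,0,0,0,0],
    [-0.001,0,0,0,0,0,0],
    [0,0,0,0,0,0,0],
  ],
)

```text
time: 16.77
position: [0.5128, 0.0318, 0.0416]
tool_rot: [-0.05, 0.999, 0.0, -0.001]
ft_force: [-2.5, -1.5, 1.6]
grip_width: 0.0005
```

drive_tool(
  series=[
    [-0.001,0,0,0,0,0,0],
    [-0.001,0,0,0,0,0,0],
    [0,0,0,0,0,0,0],
  ],
)

```text
time: 17.15
position: [0.5128, 0.0319, 0.0415]
tool_rot: [-0.05, 0.999, 0.0, -0.003]
ft_force: [-6.8, -4.2, 3.6]
grip_width: 0.0005
```

The left drawer hit the same hard stop at 6.8 N with no travel, so it is home. The right drawer's face is level with it. Retreating.

drive_tool(
  series=[
    [0.02,0,0,0,0,0,0],
    [0.03,0,0,0,0,0,0],
    [0,0,-0.06,0,0,0,0],
    [0,0,-0.06,0,0,0,0],
    [0,0,-0.06,0,0,0,0],
  ],
)

```text
time: 17.77
position: [0.4671, 0.0271, 0.2238]
tool_rot: [-0.049, 0.999, -0.0, 0.001]
ft_force: [1.0, 0.4, -0.3]
grip_width: 0.0007
```

drive_tool(
  series=[
    [0,0.06,-0.03,0,0,0,0],
    [0,0.06,0,0,0,0,0],
    [0,0.06,0,0,0,0,0],
    [0,0.06,0,0,0,0,0],
    [0,0,0,0,0,0,0],
  ],
)

```text
time: 18.4
position: [0.4427, 0.266, 0.25]
tool_rot: [-0.053, 0.999, 0.001, 0.001]
ft_force: [-0.2, -0.8, -0.6]
grip_width: 0.0005
```

```bash
python3 m.py 5 | grep now; python3 -c "
from rig import robot
o=robot.get_obs();print(o['time'],o['position'],o['ft_force']);print(robot.hand_in())"
```

```text
now -0.12 front [-0.1135 -0.1135 -0.1134] step [-0.0484 -0.0484]
now -0.09 front [-0.1135 -0.1133 -0.1128] step [-0.0489 -0.0479]
now -0.06 front [-0.1151 -0.115  -0.1145] step [-0.0483 -0.0475]
now -0.03 front [-0.1131 -0.1131 -0.1131] step [-0.0477 -0.0476]
now 0.03 front [-0.1138 -0.1137 -0.1134] step [-0.0485 -0.0484]
now 0.06 front [-0.1156 -0.1153 -0.1152] step [-0.0485 -0.0485]
now 0.09 front [-0.1145 -0.1138 -0.1136] step [-0.0487 -0.048 ]
now 0.12 front [-0.23   -0.2298 -0.2296] step [-0.0488 -0.0488]
18.45 [0.44285819 0.26382173 0.24980985] [-0.35754837 -0.02227571 -0.23135406]
the job is handed in; nothing more can be done
None
```

I pushed both drawers home together with the open fingertips, lowered the lid slowly along its arc with the fingers closed, and handed the job in at 18.45 s.

- **Drawers:** The joint push met a hard stop, with about 9 N along the push. A second push on the left drawer alone stopped at the same place at about 7 N. I did not test the right drawer alone; its face is level with the left one to within about 1 mm.
- **Lid:** It measured within 0.002 rad of shut in both cameras, with its top at 0.128 m.
- **Chest:** No movement showed: its step line before the lid was shut, and its drawer fronts afterwards, stayed within about 1 mm.
- **Jar, tin and mug:** After the lid was shut, the jar and tin were within 1 mm of their starting places in both cameras. The mug was too in the scene camera; the arm hid it from the top camera. I did not re-measure them after the second drawer push.

**One disagreement:** In my estimated chest frame the drawer faces sit at x = -0.113 m, against the stated -0.105 m. I put this down to an 8 mm error in where I placed the chest's origin, because both pushes met a hard stop and the pictures show no gap. I did not confirm it separately.

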